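# Fill the slide-box layer and hold the clamp knob at its third click

### The arm

A 6-joint arm with a two-finger parallel gripper is mounted at the origin on the work surface. World frame = base frame: x ahead of the robot, y to its left, z up, the work surface at z = 0. Lengths are in mm, angles in rad, forces in N, time in s.
With the tool pointing down it reaches from about 375 to 925 mm from the base axis. Payload 5.7 kg.
Tool frame: the origin (TCP) lies on the mounting face of the last link; the fingertips stand 173 mm ahead of it and the grasp point (between the pads) lies 155 mm ahead of it (arm.grip_point_offset is the distance from the TCP to the grasp point, in mm); z points along the fingers, y is the direction in which the jaws open and shut (so a half turn about z gives the same grasp; the last joint's range is limited). The gripper opens to 85 mm and grips with 20 to 120 N. Pads are 22 mm wide; open, the fingers measure 114 mm over their backs; the gripper's body (76 mm by 85 mm) begins 54 mm behind the grasp point. The pads swing forward as they close: fully open they stand 13 mm farther back than shut.
Start: joints at [1.158, 0.359, 1.51, -0, 1.272, -0.115], TCP at [176.051, 573.578, 404.667] pointing down, gripper open.
Joint ranges: [-2.97, 2.97], [-1.01, 2.36], [0.21, 2.38], [-0.96, 4.11], [0.2, 2.71], [-2.98, 2.98]. Speed limits (rad/s): [2.39, 2.39, 3.14, 3.14, 3.14, 3.14].

### API

Orientations are given as a unit quaternion [w, x, y, z].
In Python, from cell import arm, vision, order gives the robot as it stands.
- The arm moves only by the tool drive_tool, never from a script. Its argument "rows" is a list of rows, each a list of 7 numbers: the turn, a rotation vector about the tool's x, y, z in rad, then the shift along the tool's x, y, z in mm, then the opening in per cent of the stroke, from 0 (shut) to 100 (fully open). In form: [[rx, ry, rz, x, y, z, jaw], ...]. A call has 1 to 12 rows; each row shifts and turns the pose as measured when the row begins, along the tool's axes as they then stand; what a row does not reach is not made up. A row lasts 1/8 s, in which the tool goes at most 62.5 mm and 10.7 degrees, less where a joint would pass 70% of its speed; a pose out of reach is approached as far as the arm can. A call is refused whole if a number of a shift passes 62.5 or a number of a turn 0.188, either way. A call with a gripper value outside its range is refused whole. The fingers move at their own pace and stop on an object; "grip_force" is the grip in N (left out, the last holds). Time passes only in rows, so rows that do not move let the fingers close. It gives the time, the measured TCP pose, the force and the opening at its end, in the units of the state.
- arm.observe(): the state, without advancing time (a new reading comes with each control period).
- vision.get_image(name): name is "scene" or "top" or "wrist"; returns a dict with "image" (480x640x3 uint8, red, green, blue), "z_map" (480x640 float32, mm along the optical axis (not along the pixel's ray), 0 where there is no reading), "fx", "fy", "cx", "cy" (pixels), "R" (3x3) and "t" (3): a world point X has camera coordinates R X + t; the wrist camera has in their place "hand_eye" (4x4, takes a point from camera to tool coordinates, whose origin is the TCP and whose axes are the flange's). Camera axes: x right, y down, z forward; pixel columns grow to the right and rows downward; lengths in mm; the calibration is good to about 2 mm. A picture is of the moment at which its call begins: read the wrist's pose just before it.
- order.hand_in(): hands the job in, once; it reports no verdict.
The state is a dict: "time_s": time; "q": joint angles; "joint_vel": joint speeds; "joint_torque": joint torques, N m; "tcp_pos": TCP position; "tcp_rot": TCP orientation; "contact_force": force on the tool from outside, world axes, zero at the start; "moment": the same for the moment, N m; "finger_gap": finger opening in mm.
Only numpy, scipy, OpenCV 4.12 (cv2) and the standard library are available. Lean on these libraries where they do the work, as an engineer would, in place of code of your own. Each camera call takes 0.05 s, during which the arm holds its last target.

### The job

Complete the interlocking layer of slide boxes on the aluminium loading slab: set the two blue boxes waiting on the bench down flat into the two empty outlined places (either box in either place, not dropped, long sides along the outlines) beside the two already laid, and let go of them. Then turn the grey indexing knob clockwise from its rest to the third click (green mark), without running on to the fourth, so that the yellow jaw closes up to the layer; the knob springs back when released, so finish while still gripping it and holding it at the third click. Leave the bottle, jar and beaker alone.

Things in the scene. Friction and masses are not known exactly. Their poses are not given: they have to be found in the camera images.
- station: Fixed loading station: aluminium slab 176 mm (x) by 212 mm (y), 15 mm thick, with four outlined box places in a pinwheel (each 84 x 56 mm, neighbours 8 mm apart) and dark fences standing 8 mm above the slab along its +x and +y edges, 7 mm clear of the places. Origin at the underside, in the middle of the pinwheel; z up. A white block beside the slab, towards -y, carries the knob.
- dial (a point): Centre of the round black dial (88 mm diameter) on top of the white block (100 x 92 mm), 34 mm above the bench, on the knob's turning axis, at (0, -180) mm in the station's frame; axes are the station's. White marks at rest, first, second and fourth stop; green at the third.
- jaw_mid (a point): Middle of the pushing face of the yellow jaw, a bar 150 mm long (along x), its top 22 mm above the slab, between the boxes and the knob. The knob drives it towards the station's +y, 5 mm a click; at the third click it stands 3 mm short of the layer and so squares up boxes that stick out.
- place_left (a point): Centre of an empty outlined place, on the slab's top surface (15 mm above the bench), at (-46, +32) mm in the station's frame. Axes are the station's; the place is 56 mm along x and 84 mm along y.
- place_right (a point): Centre of the other empty outlined place, on the slab's top surface, at (+46, -32) mm in the station's frame; 56 mm along x and 84 mm along y of the station.
- laid_place_near (a point): Centre of the outlined place of the laid_near box, on the slab's top, at (-32, -46) mm in the station's frame; 84 mm along x, 56 mm along y.
- laid_place_far (a point): Centre of the outlined place of the laid_far box, on the slab's top, at (+32, +46) mm in the station's frame; 84 mm along x, 56 mm along y.
- box_1_mid (a point): Centre (34 mm above its underside; 68 mm in all) of a waiting loose blue slide box, 84 mm (x) by 56 mm (y) by 36 mm high, with a white grip rib in the middle of its lid: 40 mm long along x, 16 mm thick along y, from 36 to 68 mm above the underside. About 0.25 kg. Lift it by the rib, from above. z up; either end may go either way.
- box_2_mid (a point): Centre of the second waiting box, the same as box_1_mid.
- laid_near_mid (a point): blue slide box with a white grip rib on its lid, of the same make as box_1_mid; already lies in its place, loose, its long side along the station's x. Centre, half-way up.
- laid_far_mid (a point): blue slide box with a white grip rib on its lid, of the same make as box_1_mid; already lies in its place, loose, its long side along the station's x. Centre, half-way up.
- knob_grip (a point): Point on the knob's upright axis, 30 mm above the dial, where its bar is best pinched; turns with it. Grey disc of 54 mm diameter, 8 mm high, on it a bar 50 mm long (x), 14 mm thick (y), its top 40 mm above the dial. A white line marks the -x end, the pointer. At rest the axes are parallel to the station's and the pointer shows to the station's -x.
- knob (a joint): Angle of the knob in rad: 0 at rest, growing clockwise seen from above. A click stop every 0.4189 rad (24 degrees), the third at 1.257 rad; travel ends just past the fourth. The resistance swells and fades with each click (between 0.01 and 0.25 N m, least shortly before each stop); a return spring stronger than the clicks turns it back to rest when it is released.
- oil_bottle_mid (a point): Bystander, to be left where it stands: brown glass bottle, 40 mm diameter, 85 mm tall, black cap. Centre, half-way up.
- stain_jar_mid (a point): Bystander, to be left where it stands: clear glass jar, 54 mm diameter, 60 mm tall, white lid. Centre, half-way up.
- beaker_mid (a point): Bystander, to be left where it stands: open glass beaker, 60 mm diameter, 75 mm tall. Centre, half-way up.
Not all that is in view belongs to the job. What is shaped like the part that bears box_1_mid but orange is not meant.

How it is judged:
By the outcome, as a careful person would: the job done as asked, in the order asked, and still so for the second after the job is handed in, while the arm keeps its last pose, push and grip.
It also fails if it takes over 72 s, if anything falls off the work surface, if the arm or the gripper's body presses on something with over 40 N, if the wrist force passes 120 N, or if a joint passes its speed limit or range.

## Working session

There is one attempt and no reset: what is moved stays moved. The work goes in short steps, Python scripts to look and compute and a tool call to move; the robot and the scene stay as the last step left them, time stands still between calls to the robot, and variables do not carry over. Pictures are saved under pics/ and viewed, and the job is handed in when it is done.

Besides the shell and the picture viewer there is one more tool, called after "Call:" as name([rows], argument=value, ...), one row to a line, values as JSON. drive_tool: Moves the arm, as the interface text tells. Its arguments: {"type":"object","properties":{"rows":{"type":"array"},"grip_force":{"type":"number"}},"required":["rows"]}

```bash
mkdir -p pics; ls
cat > h.py <<'E'
import numpy as np, cv2
from cell import arm, vision, order
def grab(n):
    d=vision.get_image(n); return d
def save(d,f): cv2.imwrite('pics/'+f,cv2.cvtColor(d['image'],cv2.COLOR_RGB2BGR))
E
python3 - <<'E'
from h import *
import pickle
o=arm.observe(); print(o)
for n in ['scene','top','wrist']:
    d=grab(n); save(d,n+'0.png'); pickle.dump(d,open(n+'0.pkl','wb')); print(n,{k:v for k,v in d.items() if k not in('image','z_map')})
E
```

```text
pics
{'time_s': 0.0, 'q': array([ 1.15790412e+00,  3.59515233e-01,  1.51145285e+00,  2.57234436e-05,
        1.27249458e+00, -1.15095943e-01]), 'joint_vel': array([-7.06374674e-05,  1.64473015e-04,  9.70906975e-04, -1.51088495e-04,
       -7.22984505e-04, -3.24601334e-04]), 'joint_torque': array([ 2.69163167e-03, -5.27634895e+01, -2.78620899e+01,  1.69660948e-04,
        1.33503950e-02, -1.31135619e-05]), 'tcp_pos': array([175.90058038, 573.25283077, 403.83942234]), 'tcp_rot': array([-2.55842793e-04,  1.48352231e-01,  9.88934144e-01, -8.99404376e-04]), 'contact_force': array([ 0.39126142,  0.3201258 , -0.02691236]), 'moment': array([ 0.04285602, -0.00415655,  0.01076926]), 'finger_gap': 85.31158913312298}
scene {'fx': 524.6159167358651, 'fy': 524.6159167358651, 'cx': 318.9867536311578, 'cy': 235.10345860514707, 'R': array([[ 0.82799179,  0.56059907,  0.01258117],
       [ 0.31278934, -0.44312832, -0.84011911],
       [-0.46539492,  0.69954698, -0.54225602]]), 't': array([-453.0580899 , -146.50220521, 1580.92123082])}
top {'fx': 455.7740460616081, 'fy': 455.7740460616081, 'cx': 323.87363994962, 'cy': 238.99539732354916, 'R': array([[ 0.01235489, -0.99991836,  0.00326188],
       [-0.99858284, -0.01250713, -0.05172892],
       [ 0.0517655 , -0.00261815, -0.99865584]]), 't': array([ -23.85606576,  564.540452  , 1236.27752224])}
wrist {'fx': 402.38515887811775, 'fy': 402.38515887811775, 'cx': 318.62194488014285, 'cy': 238.9334039383361, 'hand_eye': array([[-1.35589029e-03, -9.59905785e-01, -2.80319542e-01,
         7.10283097e+01],
       [ 9.99998439e-01, -9.83845560e-04, -1.46792881e-03,
        -2.32029191e-01],
       [ 1.13328222e-03, -2.80321095e-01,  9.59905620e-01,
         3.01717616e+01],
       [ 0.00000000e+00,  0.00000000e+00,  0.00000000e+00,
         1.00000000e+00]])}
```

View pics/scene0.png

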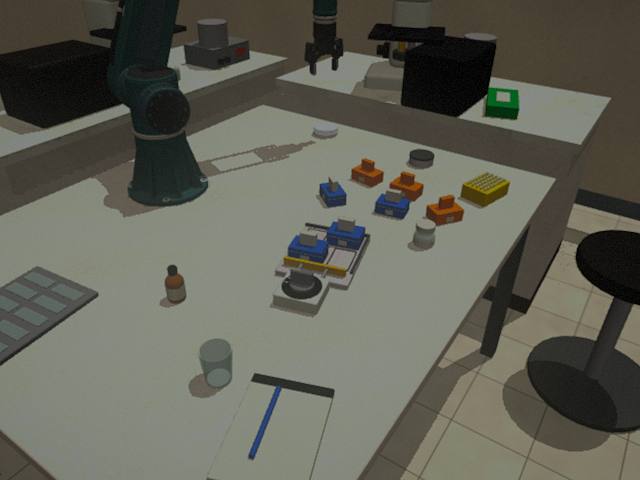

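View pics/top0.png

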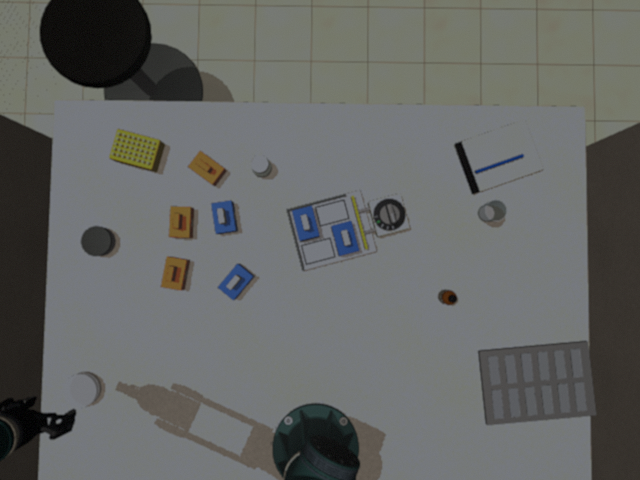

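View pics/wrist0.png

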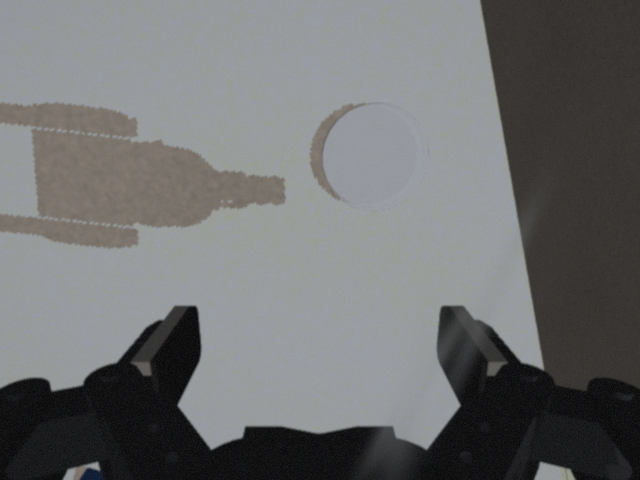

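The top view shows two loose blue boxes at (224,217) and (237,281), two laid ones at (306,223) and (345,238), and the knob at (389,214). The orange ones (180,222), (175,273), (207,168) don't match the colour asked for. I'll measure next.

```bash
cat >> h.py <<'E'
def ray(d,uv,z):
    uv=np.atleast_2d(uv).astype(float)
    c=np.c_[(uv[:,0]-d['cx'])/d['fx'],(uv[:,1]-d['cy'])/d['fy'],np.ones(len(uv))]
    w=c@d['R']; o=-d['R'].T@d['t']
    s=(z-o[2])/w[:,2]; return o+w*s[:,None]
def proj(d,X):
    c=np.atleast_2d(X)@d['R'].T+d['t']; return np.c_[c[:,0]/c[:,2]*d['fx']+d['cx'],c[:,1]/c[:,2]*d['fy']+d['cy']]
def cloud(d):
    v,u=np.mgrid[0:480,0:640]; z=d['z_map']
    c=np.stack([(u-d['cx'])/d['fx']*z,(v-d['cy'])/d['fy']*z,z],-1)
    return (c-d['t'])@d['R']
def wristcam(d,o):
    from scipy.spatial.transform import Rotation as Ro
    w,x,y,z=o['tcp_rot']; M=Ro.from_quat([x,y,z,w]).as_matrix()
    H=d['hand_eye']; Rc=M@H[:3,:3]; tc=M@H[:3,3]+o['tcp_pos']
    d['R']=Rc.T; d['t']=-Rc.T@tc; return d
def rects(d,lo,hi,mina=30):
    hsv=cv2.cvtColor(d['image'],cv2.COLOR_RGB2HSV); m=cv2.inRange(hsv,lo,hi)
    cs,_=cv2.findContours(m,cv2.RETR_EXTERNAL,cv2.CHAIN_APPROX_NONE)
    return [c for c in cs if cv2.contourArea(c)>mina]
E
python3 - <<'E'
from h import *
import pickle
d=pickle.load(open('top0.pkl','rb'))
P=cloud(d)
for n,(u,v) in dict(table=(270,400),slab=(330,212),knob=(389,214),b1=(224,224),b1rib=(223,213)).items(): print(n,P[v-2:v+3,u-2:u+3].reshape(-1,3).mean(0).round(1))
for c in rects(d,(105,120,40),(130,255,255)):
    m=np.zeros((480,640),np.uint8); cv2.drawContours(m,[c],-1,1,-1)
    (u,v),_,_=cv2.minAreaRect(c)
    zz=P[m>0]
    X=ray(d,c[:,0,:],36 if u<290 else 51)[:,:2].astype(np.float32)
    r=cv2.minAreaRect(X)
    # top-lid only points
    zz=zz[np.isfinite(zz[:,2])]
    rib=zz[zz[:,2]>(52 if u<290 else 67)]
    print((round(u),round(v)),'rect',np.round(r[0],1),np.round(r[1],1),round(r[2],1),'zpct',np.percentile(zz[:,2],[5,50,95]).round(), len(rib), rib.mean(0).round(1) if len(rib) else '')
im=d['image'][130:320,150:430]; cv2.imwrite('pics/crop_top.png',cv2.cvtColor(cv2.resize(im,None,fx=2.8,fy=2.8,interpolation=cv2.INTER_CUBIC),cv2.COLOR_RGB2BGR))
E
```

```text
table [124.4 124.5   0.3]
slab [639.2 -32.7  16.7]
knob [ 630.3 -187.7   66.6]
b1 [600.4 252.2  41.5]
b1rib [628.3 252.   57.8]
(235, 281) rect [446.9 219. ] [54.1 82.6] 51.2 zpct [32. 37. 69.] 105 [448.7 218.2  78.4]
(345, 238) rect [566.4 -72.3] [81.  53.9] 15.4 zpct [47. 52. 85.] 101 [565.  -69.  129.9]
(305, 223) rect [606.   33.4] [84.4 52.5] 14.8 zpct [47. 52. 84.] 104 [602.1  32.4 128. ]
(224, 217) rect [620.3 254.9] [82.2 55.2] 9.5 zpct [32. 37. 69.] 110 [619.3 251.3  88.4]
(499, 163) rect [ 772.5 -485.5] [  6.4 133.2] 20.0 zpct [16. 22. 26.] 1 [ 500.   -13.6 1263.9]
```

View pics/crop_top.png

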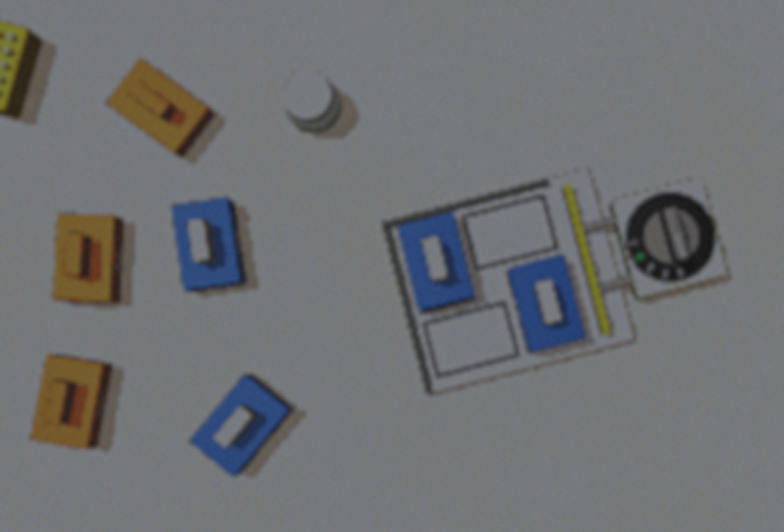

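```bash
cat >> h.py <<'E'
def yaw(o):
    from scipy.spatial.transform import Rotation as Ro
    w,x,y,z=o['tcp_rot']; M=Ro.from_quat([x,y,z,w]).as_matrix()
    return M, np.degrees(np.arctan2(M[1,1],M[0,1]))
def need(x,y,z,yw):
    """tcp xyz target, yaw of tool y in deg -> tool-frame shift, turn"""
    from scipy.spatial.transform import Rotation as Ro
    o=arm.observe(); M,a=yaw(o); t=np.radians(yw)
    T=np.array([[np.sin(t),np.cos(t),0],[-np.cos(t),np.sin(t),0],[0,0,-1]])
    for c in (T,):
        rv=Ro.from_matrix(M.T@c).as_rotvec()
    print('t',round(o['time_s'],2),'pos',o['tcp_pos'].round(1),'yaw',a.round(2),'gap',round(o['finger_gap'],1),'F',o['contact_force'].round(1),'q6',o['q'][5].round(2))
    print('  shift',(M.T@(np.array([x,y,z])-o['tcp_pos'])).round(1),'turn',rv.round(3))
E
python3 -c "
from h import *
need(447,219,400,51.2)"
```

```text
Traceback (most recent call last):
  File "h.py", line 36, in need
    rv=Ro.from_matrix(M.T@c).as_rotvec()
       ~~~~~~~~~~~~~~^^^^^^^
  File "scipy/spatial/transform/_rotation.pyx", line 1143, in scipy.spatial.transform._rotation.Rotation.from_matrix
ValueError: Non-positive determinant (left-handed or null coordinate frame) in rotation matrix 0: [[-9.28883330e-01 -3.70372429e-01 -1.52838984e-04]
 [-3.70372238e-01  9.28882239e-01  1.48046811e-03]
 [ 4.06355152e-04 -1.43178946e-03  9.99998892e-01]].
```

Call:
drive_tool([
  [0,0,0,-45,-32,0,60],
  [0,0,0,-45,-32,0,60],
  [0,0,0,-45,-32,0,60],
  [0,0,0,-45,-32,0,60],
  [0,0,0,-45,-32,0,60],
  [0,0,0,-45,-32,0,60],
  [0,0,0,-45,-32,0,60],
  [0,0,0,-45,-32,0,60],
  [0,0,0.13,0,0,0,60],
  [0,0,0.13,0,0,0,60],
  [0,0,0.13,0,0,0,60],
])

```text
time_s: 1.52
tcp_pos: [453.9, 211.7, 402.1]
tcp_rot: [0.0, 0.342, 0.94, -0.001]
contact_force: [-0.1, -0.9, 0.9]
finger_gap: 51.3
```

Run:
```python
from h import *
import pickle
need(447,219,330,51.2)
o=arm.observe(); d=wristcam(grab('wrist'),o); save(d,'w1.png'); pickle.dump(d,open('w1.pkl','wb'))
```

```text
Traceback (most recent call last):
  File "h.py", line 36, in need
    rv=Ro.from_matrix(M.T@c).as_rotvec()
       ~~~~~~~~~~~~~~^^^^^^^
  File "scipy/spatial/transform/_rotation.pyx", line 1143, in scipy.spatial.transform._rotation.Rotation.from_matrix
ValueError: Non-positive determinant (left-handed or null coordinate frame) in rotation matrix 0: [[-9.99758824e-01  2.19549871e-02  5.22503706e-04]
 [ 2.19556678e-02  9.99758054e-01  1.33485594e-03]
 [ 4.93070544e-04 -1.34600592e-03  9.99998973e-01]].
```

```bash
sed -i 's/T=np.array.*/T=np.array([[-np.sin(t),np.cos(t),0],[np.cos(t),np.sin(t),0],[0,0,-1]])/' h.py
python3 - <<'E'
from h import *
import pickle
need(447,219,330,51.2)
o=arm.observe(); d=wristcam(grab('wrist'),o); save(d,'w1.png'); pickle.dump(d,open('w1.pkl','wb'))
E
```

```text
t 1.52 pos [453.9 211.7 402.1] yaw 49.94 gap 51.3 F [-0.1 -0.9  0.9] q6 -0.57
  shift [10.   1.2 72.1] turn [-0.001  0.001 -0.022]
```

View pics/w1.png

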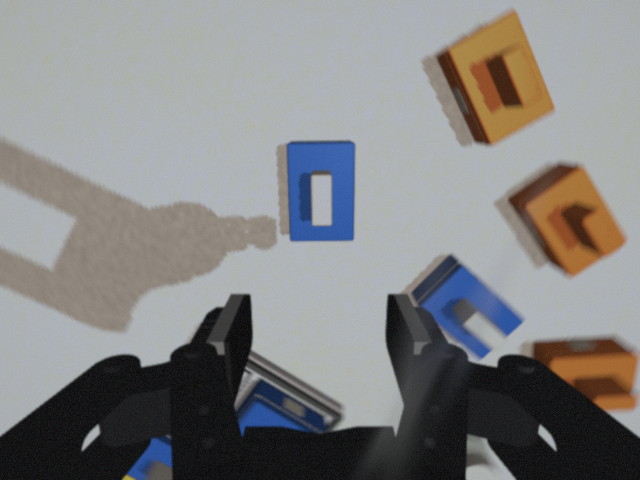

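The wrist view shows blue box A at (321,190), its rib at (321,198), and blue box B partly at (468,305). The rest there are orange.

Run:
```python
from h import *
import pickle
d=pickle.load(open('w1.pkl','rb'))
o=-d['R'].T@d['t']; print('cam',o.round(0))
hsv=cv2.cvtColor(d['image'],cv2.COLOR_RGB2HSV); print(hsv[198,321],hsv[160,320],hsv[235,320],hsv[238,320],hsv[100,320],hsv[330,480])
for c in rects(d,(105,150,100),(130,255,255),1000):
    r0=cv2.minAreaRect(c)
    X=ray(d,c[:,0,:],36)[:,:2].astype(np.float32); r=cv2.minAreaRect(X)
    print('lid',np.round(r0[0]),np.round(r[0],1),np.round(r[1],1),round(r[2],2))
    m=np.zeros((480,640),np.uint8); cv2.drawContours(m,[cv2.convexHull(c)],-1,255,-1)
    w=cv2.bitwise_and(cv2.inRange(hsv,(0,0,120),(180,70,255)),m)
    for c2 in cv2.findContours(w,cv2.RETR_EXTERNAL,cv2.CHAIN_APPROX_NONE)[0]:
        if cv2.contourArea(c2)>300:
            X=ray(d,c2[:,0,:],68)[:,:2].astype(np.float32); r=cv2.minAreaRect(X); print('  rib',np.round(r[0],1),np.round(r[1],1),round(r[2],2))
```

```text
cam [399. 257. 372.]
[105  17 185] [109 168 173] [109 180 163] [109 180 160] [105  11 182] [ 95   9 170]
lid [470. 313.] [618.8 254.8] [80.8 51.8] 9.67
  rib [616.1 254.4] [32.  19.7] 11.28
lid [320. 191.] [444.3 220.8] [53.8 81.7] 50.3
  rib [444.8 220.5] [15.3 38.9] 50.36
```

```bash
python3 -c "
from h import *
need(444.6,220.6,213,50.3)"
```

```text
t 1.57 pos [453.7 211.8 402.1] yaw 49.66 gap 51.4 F [-0.1  0.1  0.7] q6 -0.57
  shift [ 12.8   1.1 189.1] turn [-0.002  0.    -0.011]
```

Call:
drive_tool([
  [0,0,-0.01,12.8,1,0,60],
  [0,0,0,0,0,50,60],
  [0,0,0,0,0,50,60],
  [0,0,0,0,0,45,60],
])

```text
time_s: 2.08
tcp_pos: [445.1, 224.0, 257.8]
tcp_rot: [0.004, 0.334, 0.942, 0.003]
contact_force: [0.1, 0.3, 0.6]
finger_gap: 51.1
```

Run:
```python
from h import *
import pickle
need(444.6,220.6,213,50.3)
o=arm.observe(); d=wristcam(grab('wrist'),o); save(d,'w2.png')
hsv=cv2.cvtColor(d['image'],cv2.COLOR_RGB2HSV)
for c in rects(d,(105,150,100),(130,255,255),3000):
    X=ray(d,c[:,0,:],36)[:,:2].astype(np.float32); r=cv2.minAreaRect(X)
    print('lid',np.round(r[0],1),np.round(r[1],1),round(r[2],2))
```

```text
t 2.08 pos [445.1 224.  257.8] yaw 50.94 gap 51.1 F [0.1 0.3 0.6] q6 -0.56
  shift [-1.5 -3.3 44.7] turn [0.009 0.005 0.011]
lid [442.2 222.6] [52.8 79.3] 51.33
```

View pics/w2.png

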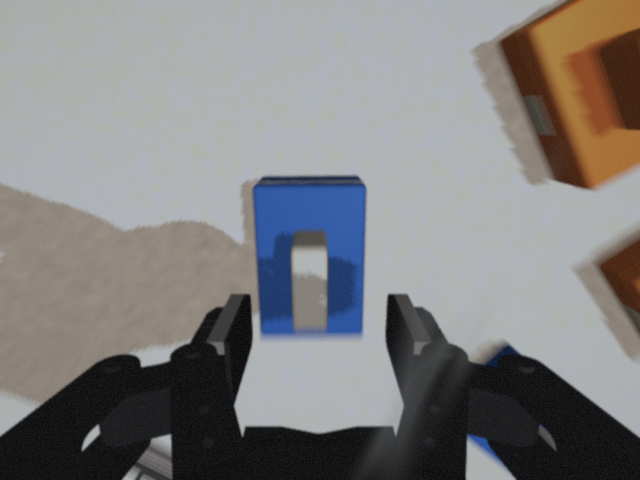

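The box is between the fingers, rib at (310,290). Continuing down.

Call:
drive_tool([
  [0.009,0.005,0.01,-1.5,-3,20,60],
  [0,0,0,0,0,20,60],
  [0,0,0,0,0,0,60],
])

```text
time_s: 2.5
tcp_pos: [440.1, 221.3, 212.2]
tcp_rot: [-0.005, 0.335, 0.942, -0.004]
contact_force: [0.5, 0.0, -0.2]
finger_gap: 51.3
```

```bash
python3 -c "
from h import *
need(444.6,220.6,213,50.3)"
```

```text
t 2.5 pos [440.1 221.3 212.2] yaw 50.8 gap 51.3 F [ 0.5  0.  -0.2] q6 -0.56
  shift [-3.9  2.3 -0.9] turn [-0.011 -0.007  0.009]
```

Call:
drive_tool([
  [-0.008,-0.005,0.009,-3.9,2.3,-1,60],
  [0,0,0,0,0,0,60],
  [0,0,0,0,0,0,10],
  [0,0,0,0,0,0,0],
  [0,0,0,0,0,0,0],
  [0,0,0,0,0,0,0],
], grip_force=50)

```text
time_s: 3.25
tcp_pos: [445.6, 221.4, 216.8]
tcp_rot: [0.001, 0.339, 0.941, 0.0]
contact_force: [-0.4, 0.2, -2.3]
finger_gap: 15.3
```

```bash
python3 -c "
from h import *
need(444.6,220.6,213,50.3)"
```

```text
t 3.25 pos [445.6 221.4 216.8] yaw 50.38 gap 15.3 F [-0.4  0.2 -2.3] q6 -0.56
  shift [ 0.3 -1.3  3.8] turn [0.001 0.001 0.001]
```

Call:
drive_tool([
  [0,0,0,0,0,-20,0],
  [0,0,0.157,0,0,-50,0],
  [0,0,0.157,0,0,-50,0],
  [0,0,0.157,0,0,-50,0],
  [0,0,0.157,0,0,-45,0],
  [0,0,0,0,0,0,0],
])

```text
time_s: 4.0
tcp_pos: [444.8, 221.0, 436.4]
tcp_rot: [-0.001, 0.621, 0.784, -0.002]
contact_force: [0.8, 0.6, -2.1]
finger_gap: 15.1
```

```bash
python3 -c "
from h import *
need(601,-78,430,14.3)"
```

```text
t 4.0 pos [444.8 221.  436.4] yaw 13.22 gap 15.1 F [ 0.8  0.6 -2.1] q6 0.09
  shift [-326.8   83.7    6.3] turn [-0.004  0.    -0.019]
```

Call:
drive_tool([
  [0,0,-0.019,-45,12,1,0],
  [0,0,0,-45,12,1,0],
  [0,0,0,-45,12,1,0],
  [0,0,0,-45,12,1,0],
  [0,0,0,-45,12,1,0],
  [0,0,0,-45,12,1,0],
  [0,0,0,-45,12,0,0],
  [0,0,0,0,0,0,0],
])

```text
time_s: 5.0
tcp_pos: [605.2, -71.2, 414.9]
tcp_rot: [-0.01, 0.607, 0.794, -0.007]
contact_force: [0.0, 1.0, -2.8]
finger_gap: 14.9
```

Run:
```python
from h import *
import pickle
need(601,-78,430,14.3)
o=arm.observe(); d=wristcam(grab('wrist'),o); save(d,'w3.png'); pickle.dump(d,open('w3.pkl','wb'))
```

```text
t 5.0 pos [605.2 -71.2 414.9] yaw 15.22 gap 14.9 F [ 0.   1.  -2.8] q6 -0.49
  shift [ -5.4  -6.2 -15. ] turn [-0.022 -0.007  0.016]
```

View pics/w3.png

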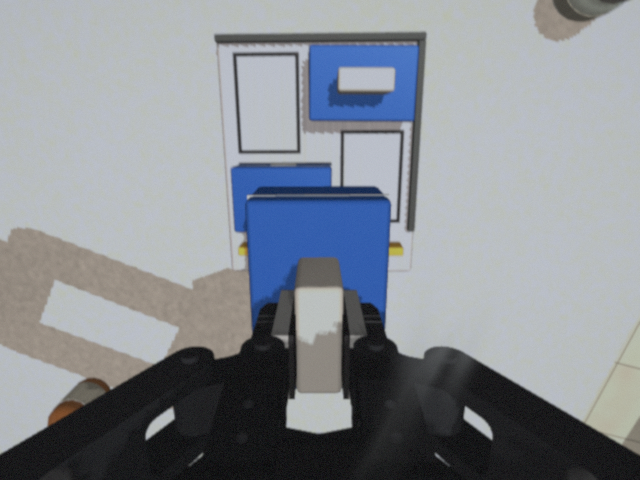

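The left place outline is at (267,103), the right one at (372,175), the carried box below. Measuring the outlines on z=15.

Call:
drive_tool([
  [-0.018,-0.006,0.014,0,-5,-15,0],
  [0,0,0,0,0,0,0],
  [0,0,0,0,0,0,0],
])

```text
time_s: 5.42
tcp_pos: [597.4, -68.4, 429.4]
tcp_rot: [-0.005, 0.612, 0.791, -0.001]
contact_force: [-0.8, -0.3, -1.2]
finger_gap: 15.3
```

```bash
cat > st.py <<'E'
from h import *
import pickle
def station(name):
    need(601,-78,430,14.3)
    o=arm.observe(); d=wristcam(grab('wrist'),o); save(d,name+'.png'); pickle.dump(d,open(name+'.pkl','wb'))
    hsv=cv2.cvtColor(d['image'],cv2.COLOR_RGB2HSV)
    w=cv2.inRange(hsv,(0,0,125),(180,60,255))
    cs,_=cv2.findContours(w,cv2.RETR_LIST,cv2.CHAIN_APPROX_NONE)
    for c in cs:
        a=cv2.contourArea(c)
        if 600<a<9000:
            X=ray(d,c[:,0,:],15)[:,:2].astype(np.float32); r=cv2.minAreaRect(X)
            print('white',np.round(cv2.minAreaRect(c)[0]),'world',np.round(r[0],1),np.round(r[1],1),round(r[2],2),'fill',round(cv2.contourArea(X)/(r[1][0]*r[1][1]),2))
    for c in rects(d,(105,150,80),(130,255,255),1000):
        X=ray(d,c[:,0,:],51)[:,:2].astype(np.float32); r=cv2.minAreaRect(X)
        print('blue51',np.round(cv2.minAreaRect(c)[0]),'world',np.round(r[0],1),np.round(r[1],1),round(r[2],2))
E
python3 -c "
from st import *
station('w4')"
```

```text
t 5.42 pos [597.4 -68.4 429.4] yaw 14.59 gap 15.3 F [-0.8 -0.3 -1.2] q6 -0.48
  shift [-10.2   1.1  -0.6] turn [-0.008 -0.006  0.005]
white [318. 359.] world [ 638.7 -244. ] [ 74.6 181.3] 14.72 fill 0.69
white [371. 178.] world [636.6 -37.7] [50.1 78.1] 15.44 fill 0.63
white [366.  87.] world [609.1  40.4] [47.9 18.5] 14.48 fill 0.97
white [269. 109.] world [530.5  -0.8] [50.6 78.6] 15.44 fill 0.97
white [269. 109.] world [530.5  -0.9] [57.6 85.4] 15.37 fill 0.97
blue51 [315. 248.] world [ 601.9 -109.7] [132.3 148.9] 16.24
blue51 [362.  90.] world [603.8  33.2] [82.9 54.2] 14.94
```

View pics/w4.png

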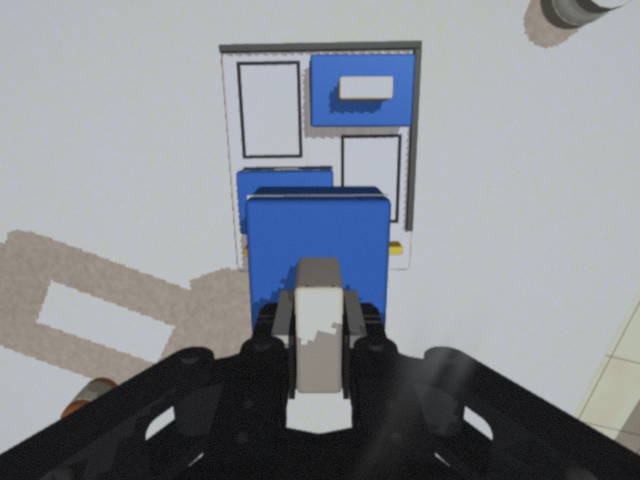

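Run:
```python
from h import *
import pickle
d=pickle.load(open('w4.pkl','rb')); H=d['hand_eye']
hsv=cv2.cvtColor(d['image'],cv2.COLOR_RGB2HSV)
for v in (186,190,196,200,205): print(v,hsv[v,318])
def rt(u,v,z):
    c=H[:3,:3]@np.array([(u-d['cx'])/d['fx'],(v-d['cy'])/d['fy'],1]); s=(z-H[2,3])/c[2]; return (H[:3,3]+c*s).round(1)
print(rt(318,198,181),rt(248,210,181),rt(389,210,181), 'bottom',rt(318,188,217))
print(rt(297,290,149),rt(342,290,149),rt(320,391,149))
need(530.5,-0.9,320,15.4)
```

```text
186 [110 174 136]
190 [109 191  80]
196 [111  74 111]
200 [109 188 122]
205 [110 174 173]
[ 42.9  -0.3 181. ] [ 38.3 -27.1 181. ] [ 38.2  26.8 181. ] bottom [ 40.9  -0.4 217. ]
[ 19.1  -7.  149. ] [ 19.1   7.4 149. ] [-18.7   0.3 149. ]
t 5.47 pos [597.6 -68.4 429.7] yaw 14.59 gap 14.9 F [-0.2 -0.9 -1.2] q6 -0.48
  shift [ 81.6 -47.1 110.5] turn [-0.007 -0.005 -0.014]
```

Call:
drive_tool([
  [-0.005,-0.004,-0.014,40,-23,0,0],
  [0,0,0,40,-23,0,0],
  [0,0,0,0,0,35,0],
  [0,0,0,0,0,35,0],
  [0,0,0,0,0,35,0],
  [0,0,0,0,0,0,0],
])

```text
time_s: 6.22
tcp_pos: [530.1, 1.7, 325.1]
tcp_rot: [0.001, 0.604, 0.797, 0.001]
contact_force: [-0.5, 1.1, -1.8]
finger_gap: 14.8
```

```bash
python3 -c "
from h import *
need(530.5,-0.9,235,15.4)"
```

```text
t 6.22 pos [530.1   1.7 325.1] yaw 15.69 gap 14.8 F [-0.5  1.1 -1.8] q6 -0.4
  shift [-2.6 -0.7 90.1] turn [0.004 0.001 0.005]
```

Call:
drive_tool([
  [0.003,0,0.004,-2.6,-0.5,25,0],
  [0,0,0,0,0,25,0],
  [0,0,0,0,0,20,0],
  [0,0,0,0,0,10,0],
  [0,0,0,0,0,0,0],
  [0,0,0,0,0,0,0],
])

```text
time_s: 6.98
tcp_pos: [536.1, -0.7, 252.0]
tcp_rot: [0.007, 0.605, 0.796, 0.004]
contact_force: [-0.1, 0.5, -1.7]
finger_gap: 15.2
```

```bash
python3 -c "
from h import *
need(530.5,-0.9,231.8,15.4)"
```

```text
t 6.97 pos [536.1  -0.7 252. ] yaw 15.57 gap 15.2 F [-0.1  0.5 -1.7] q6 -0.4
  shift [ 1.5 -5.8 20.1] turn [0.014 0.006 0.003]
```

Call:
drive_tool([
  [0.012,0.005,0.003,1.5,-5.8,8,0],
  [0,0,0,0,0,0,0],
])

```text
time_s: 7.22
tcp_pos: [530.2, -0.9, 244.6]
tcp_rot: [0.002, 0.606, 0.795, 0.001]
contact_force: [-0.1, -0.5, -1.9]
finger_gap: 15.0
```

```bash
python3 -c "
from h import *
need(530.5,-0.9,231.8,15.4)"
```

```text
t 7.22 pos [530.2  -0.9 244.6] yaw 15.39 gap 15.0 F [-0.1 -0.5 -1.9] q6 -0.4
  shift [-0.1  0.2 12.8] turn [ 0.003  0.002 -0.   ]
```

Call:
drive_tool([
  [0.002,0.001,0,0,0,5,0],
  [0,0,0,0,0,4,0],
])

```text
time_s: 7.48
tcp_pos: [530.5, -1.0, 235.6]
tcp_rot: [0.001, 0.606, 0.795, 0.001]
contact_force: [1.1, -0.2, -0.5]
finger_gap: 15.4
```

```bash
python3 -c "
from h import *
need(530.5,-0.9,231.8,15.4)"
```

```text
t 7.47 pos [530.5  -1.  235.6] yaw 15.38 gap 15.4 F [ 1.1 -0.2 -0.5] q6 -0.4
  shift [0.1 0.  3.8] turn [ 0.002  0.001 -0.   ]
```

Call:
drive_tool([
  [0,0,0,0,0,1.5,0],
  [0,0,0,0,0,1.5,0],
])

```text
time_s: 7.72
tcp_pos: [530.4, -0.9, 231.9]
tcp_rot: [0.001, 0.606, 0.795, 0.0]
contact_force: [-0.5, 0.1, -1.3]
finger_gap: 15.1
```

```bash
python3 -c "
from h import *
need(530.5,-0.9,231.8,15.4)"
```

```text
t 7.72 pos [530.4  -0.9 231.9] yaw 15.38 gap 15.1 F [-0.5  0.1 -1.3] q6 -0.4
  shift [0.  0.1 0.1] turn [ 0.002  0.001 -0.   ]
```

Call:
drive_tool([
  [0,0,0,0,0,1.5,0],
])

```text
time_s: 7.85
tcp_pos: [530.4, -1.0, 231.4]
tcp_rot: [0.001, 0.606, 0.795, 0.0]
contact_force: [-8.4, 0.8, 26.1]
finger_gap: 15.1
```

Call:
drive_tool([
  [0,0,0,0,0,1,0],
])

```text
time_s: 7.98
tcp_pos: [530.4, -1.0, 231.5]
tcp_rot: [0.001, 0.606, 0.795, 0.0]
contact_force: [-3.6, 1.0, 10.4]
finger_gap: 15.0
```

Call:
drive_tool([
  [0,0,0,0,0,0,40],
  [0,0,0,0,0,0,40],
  [0,0,0,0,0,0,40],
  [0,0,0,0,0,-50,40],
  [0,0,0,0,0,-50,40],
  [0,0,0,0,0,-50,60],
  [0,0,0,0,0,-40,60],
])

```text
time_s: 8.85
tcp_pos: [529.4, -0.9, 423.2]
tcp_rot: [-0.002, 0.606, 0.795, -0.002]
contact_force: [-0.1, -0.3, -0.9]
finger_gap: 51.3
```

```bash
python3 -c "
from st import *
station('w5')
need(616,255,410,99.5)"
```

```text
t 8.85 pos [529.4  -0.9 423.2] yaw 15.38 gap 51.3 F [-0.1 -0.3 -0.9] q6 -0.4
  shift [-93.3  48.5  -7.3] turn [-0.005 -0.002  0.019]
white [490. 457.] world [ 799.4 -240.4] [57.1 66.8] 19.37 fill 0.58
white [339. 308.] world [ 577.2 -105.1] [47.6 20.3] 15.46 fill 0.87
white [416. 263.] world [637.5 -39.1] [51.1 79.2] 15.46 fill 0.93
white [322. 216.] world [534.4 -16.1] [19.2 48.4] 15.04 fill 0.95
white [426. 200.] world [625.2  25.4] [48.6 20.2] 15.36 fill 0.9
blue51 [338. 290.] world [564.6 -72.6] [82.4 54.8] 15.43
blue51 [416. 192.] world [603.9  32.9] [83.5 55.8] 14.75
blue51 [322. 208.] world [530.4  -2.6] [55.1 86.8] 15.99
t 8.9 pos [530.9  -1.  428.4] yaw 15.39 gap 51.0 F [1.8 0.2 3.1] q6 -0.4
  shift [224.3 149.9  18.4] turn [ 1.000e-03  2.000e-03 -1.468e+00]
```

View pics/w5.png

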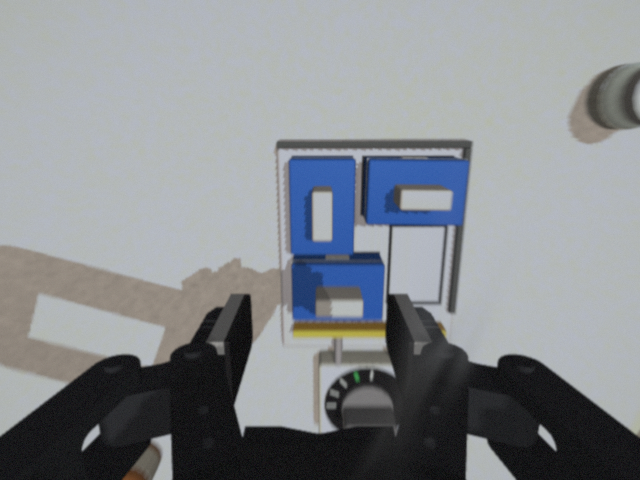

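Box placed at (322,208); world (530.4,-2.6), yaw ≈ right. Now to blue box B.

Call:
drive_tool([
  [0,0,0,45,30,4,60],
  [0,0,0,45,30,4,60],
  [0,0,0,45,30,4,60],
  [0,0,0,45,30,4,60],
  [0,0,0,20,20,4,60],
  [0,0,-0.18,0,0,0,60],
  [0,0,-0.18,0,0,0,60],
  [0,0,-0.18,0,0,0,60],
  [0,0,-0.18,0,0,0,60],
  [0,0,-0.18,0,0,0,60],
  [0,0,-0.18,0,0,0,60],
  [0,0,-0.18,0,0,0,60],
])

```text
time_s: 10.4
tcp_pos: [616.5, 236.7, 403.7]
tcp_rot: [0.001, 0.001, 1.0, -0.001]
contact_force: [-0.1, -0.0, -0.0]
finger_gap: 51.2
```

Call:
drive_tool([
  [0,0,-0.15,0,0,0,60],
  [0,0,0,0,0,0,60],
])

```text
time_s: 10.65
tcp_pos: [616.3, 236.6, 402.3]
tcp_rot: [0.0, -0.076, 0.997, -0.002]
contact_force: [-0.8, -0.0, 0.2]
finger_gap: 51.2
```

```bash
cat > bx.py <<'E'
from h import *
import pickle
def boxes(name):
    o=arm.observe(); d=wristcam(grab('wrist'),o); save(d,name+'.png')
    hsv=cv2.cvtColor(d['image'],cv2.COLOR_RGB2HSV)
    for c in rects(d,(105,150,100),(130,255,255),1000):
        r0=cv2.minAreaRect(c)
        X=ray(d,c[:,0,:],36)[:,:2].astype(np.float32); r=cv2.minAreaRect(X)
        print('lid',np.round(r0[0]),np.round(r[0],1),np.round(r[1],1),round(r[2],2))
        m=np.zeros((480,640),np.uint8); cv2.drawContours(m,[cv2.convexHull(c)],-1,255,-1)
        w=cv2.bitwise_and(cv2.inRange(hsv,(0,0,120),(180,70,255)),m)
        for c2 in cv2.findContours(w,cv2.RETR_EXTERNAL,cv2.CHAIN_APPROX_NONE)[0]:
            if cv2.contourArea(c2)>300:
                X=ray(d,c2[:,0,:],68)[:,:2].astype(np.float32); r=cv2.minAreaRect(X); print('  rib',np.round(r[0],1),np.round(r[1],1),round(r[2],2))
E
python3 -c "
from bx import *
need(617,255,300,99.5)
boxes('w6')"
```

```text
t 10.65 pos [616.3 236.6 402.3] yaw 98.69 gap 51.2 F [-0.8 -0.   0.2] q6 -1.46
  shift [ -3.4  18.4 102.3] turn [-0.003  0.001 -0.014]
lid [343. 213.] [618.6 256. ] [82.3 53.8] 9.57
  rib [619.3 256.5] [38.7 15. ] 9.31
lid [ 69. 157.] [606.2  25.3] [86.5 57.8] 14.08
  rib [606.5  25.4] [41.  13.5] 14.08
lid [36. 47.] [526.3  -2.1] [56.5 67.7] 14.41
```

View pics/w6.png

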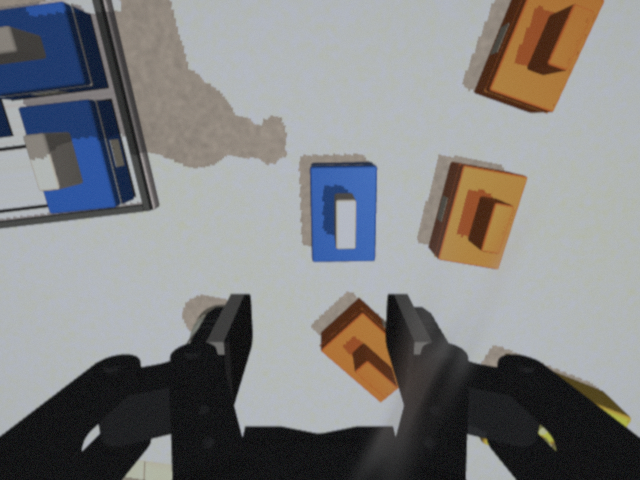

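Blue box B is at (343,213), rib (345,222), isolated; its neighbours are orange. Approaching (619, 256).

Call:
drive_tool([
  [0,0,-0.014,-6,19,0,60],
  [0,0,0,0,0,0,60],
  [0,0,0,0,0,50,60],
  [0,0,0,0,0,50,60],
  [0,0,0,0,0,25,60],
  [0,0,0,0,0,0,60],
])

```text
time_s: 11.45
tcp_pos: [621.1, 259.6, 275.2]
tcp_rot: [0.003, -0.08, 0.997, -0.001]
contact_force: [-0.4, 0.2, 0.3]
finger_gap: 51.0
```

```bash
python3 -c "
from bx import *
need(619,256.2,215,99.5)
boxes('w7')"
```

```text
t 11.45 pos [621.1 259.6 275.2] yaw 99.14 gap 51.0 F [-0.4  0.2  0.3] q6 -1.43
  shift [ 2.9 -2.8 60.2] turn [-0.003  0.005 -0.006]
lid [316. 247.] [619.  256.5] [82.5 54.4] 9.73
  rib [619.7 256.6] [39.2 15.6] 9.6
```

Call:
drive_tool([
  [-0.002,0.004,-0.006,2.5,-3,25,60],
  [0,0,0,0,0,25,60],
  [0,0,0,0,0,0,60],
])

```text
time_s: 11.88
tcp_pos: [622.8, 257.6, 231.6]
tcp_rot: [0.006, -0.083, 0.997, 0.001]
contact_force: [-0.9, -0.2, 0.4]
finger_gap: 51.3
```

```bash
python3 -c "
from bx import *
need(619.3,256.5,215,99.6)"
```

```text
t 11.88 pos [622.8 257.6 231.6] yaw 99.47 gap 51.3 F [-0.9 -0.2  0.4] q6 -1.45
  shift [ 3.9 -0.5 16.5] turn [ 0.     0.013 -0.002]
```

Call:
drive_tool([
  [0,0.01,0,3.5,-0.5,14,60],
  [0,0,0,0,0,0,60],
])

```text
time_s: 12.12
tcp_pos: [620.8, 257.0, 220.0]
tcp_rot: [0.003, -0.083, 0.997, 0.001]
contact_force: [0.2, 1.2, 0.3]
finger_gap: 51.2
```

```bash
python3 -c "
from bx import *
need(619.3,256.5,215,99.6)"
```

```text
t 12.12 pos [620.8 257.  220. ] yaw 99.47 gap 51.2 F [0.2 1.2 0.3] q6 -1.45
  shift [ 1.5 -0.3  5. ] turn [ 0.001  0.007 -0.002]
```

Call:
drive_tool([
  [0,0.006,-0.002,1,0,4,60],
  [0,0,0,0,0,0,60],
  [0,0,0,0,0,0,10],
  [0,0,0,0,0,0,0],
  [0,0,0,0,0,0,0],
  [0,0,0,0,0,0,0],
], grip_force=50)

```text
time_s: 12.88
tcp_pos: [620.6, 257.1, 217.7]
tcp_rot: [0.002, -0.084, 0.996, 0.001]
contact_force: [0.2, 1.2, 0.0]
finger_gap: 15.2
```

```bash
python3 -c "
from bx import *
need(619.3,256.5,215,99.6)"
```

```text
t 12.88 pos [620.6 257.1 217.7] yaw 99.59 gap 15.2 F [0.2 1.2 0. ] q6 -1.45
  shift [ 1.4 -0.4  2.7] turn [ 0.001  0.004 -0.   ]
```

Call:
drive_tool([
  [0,0,0,0,0,-20,0],
  [0,0,0,0,0,-50,0],
  [0,0,0.18,0,0,-50,0],
  [0,0,0.18,0,0,-40,0],
  [0,0,0.18,0,0,-20,0],
  [0,0,0.18,0,0,0,0],
  [0,0,0.18,0,0,0,0],
  [0,0,0.18,0,0,0,0],
  [0,0,0.18,0,0,0,0],
  [0,0,0.18,0,0,0,0],
])

```text
time_s: 14.12
tcp_pos: [617.1, 256.1, 413.6]
tcp_rot: [0.001, 0.613, 0.79, 0.002]
contact_force: [-0.1, -0.3, -2.4]
finger_gap: 15.4
```

```bash
python3 -c "
from bx import *
need(636.8,-38.4,410,15.4)"
```

```text
t 14.12 pos [617.1 256.1 413.6] yaw 14.41 gap 15.4 F [-0.1 -0.3 -2.4] q6 0.04
  shift [-290.1  -54.2    3. ] turn [ 0.005 -0.001 -0.017]
```

Call:
drive_tool([
  [0,0,-0.016,-45,-8.5,0,0],
  [0,0,0,-45,-8.5,0,0],
  [0,0,0,-45,-8.5,0,0],
  [0,0,0,-45,-8.5,0,0],
  [0,0,0,-45,-8.5,0,0],
  [0,0,0,-45,-8.5,0,0],
  [0,0,0,0,0,0,0],
  [0,0,0,0,0,0,0],
])

```text
time_s: 15.12
tcp_pos: [635.8, -25.0, 420.8]
tcp_rot: [0.002, 0.607, 0.795, 0.004]
contact_force: [-0.5, 0.6, -2.9]
finger_gap: 15.3
```

```bash
python3 -c "
from st import *
need(636.8,-38.4,320,15.4)
station('w8')"
```

```text
t 15.12 pos [635.8 -25.  420.8] yaw 15.31 gap 15.3 F [-0.5  0.6 -2.9] q6 -0.42
  shift [-13.3  -3.5 100.8] turn [ 0.008 -0.001 -0.002]
t 15.12 pos [635.8 -25.  420.8] yaw 15.31 gap 15.3 F [-0.5  0.6 -2.9] q6 -0.42
  shift [-41.9 -47.5  -9.6] turn [ 0.008 -0.001  0.018]
white [318. 357.] world [ 685.3 -193. ] [ 73.2 182.5] 14.83 fill 0.69
white [214. 249.] world [553.2 -98.2] [48.2 18.5] 15.1 fill 0.97
white [312. 178.] world [627.5  -6.2] [50.5 11.2] 15.17 fill 0.99
white [187. 149.] world [511.3 -10.8] [19.4 48.2] 14.93 fill 0.94
white [294. 131.] world [601.   30.3] [48.7 19.2] 15.23 fill 0.94
white [296. 129.] world [602.5  31.9] [94.7 62.6] 15.19 fill 0.98
white [202. 144.] world [524.6  -4.7] [70.4 94. ] 15.43 fill 0.97
white [496.  43.] world [751.2 144.6] [29.4 55.2] 54.05 fill 0.44
blue51 [282. 260.] world [621.4 -81.9] [185.7 124. ] 15.35
blue51 [296. 129.] world [604.   33.1] [82.3 53.5] 15.19
blue51 [199. 145.] world [ 5.31e+02 -4.00e-01] [55.2 81.1] 15.36
```

View pics/w8.png

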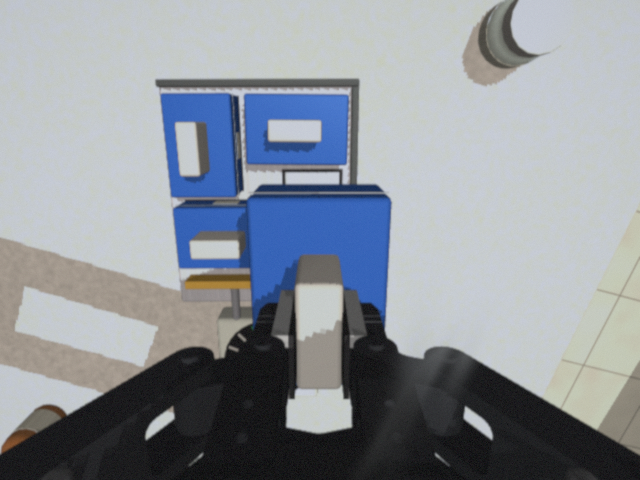

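Call:
drive_tool([
  [0.006,0,0,-13,-3.5,0,0],
  [0,0,0,0,0,0,0],
  [0,0,0,0,0,35,0],
  [0,0,0,0,0,35,0],
  [0,0,0,0,0,25,0],
  [0,0,0,0,0,0,0],
])

```text
time_s: 15.92
tcp_pos: [636.7, -35.4, 324.9]
tcp_rot: [0.001, 0.604, 0.797, 0.002]
contact_force: [-1.0, 0.1, -3.1]
finger_gap: 15.1
```

```bash
python3 -c "
from bx import *
need(636.8,-38.4,240,15.4)"
```

```text
t 15.93 pos [636.7 -35.4 324.9] yaw 15.62 gap 15.1 F [-1.   0.1 -3.1] q6 -0.44
  shift [-3.  -1.  84.9] turn [ 0.004 -0.     0.004]
```

Call:
drive_tool([
  [0.003,0,0.004,-3,-1,20,0],
  [0,0,0,0,0,20,0],
  [0,0,0,0,0,20,0],
  [0,0,0,0,0,0,0],
])

```text
time_s: 16.42
tcp_pos: [638.5, -38.7, 264.9]
tcp_rot: [0.003, 0.606, 0.795, 0.002]
contact_force: [0.2, -0.3, -2.3]
finger_gap: 15.1
```

```bash
python3 -c "
from bx import *
need(636.8,-38.4,240,15.4)"
```

```text
t 16.43 pos [638.5 -38.7 264.9] yaw 15.4 gap 15.1 F [ 0.2 -0.3 -2.3] q6 -0.44
  shift [ 0.8 -1.7 24.9] turn [0.006 0.002 0.   ]
```

Call:
drive_tool([
  [0.005,0.002,0,0.6,-2,12,0],
  [0,0,0,0,0,9,0],
  [0,0,0,0,0,0,0],
])

```text
time_s: 16.8
tcp_pos: [637.4, -38.9, 244.4]
tcp_rot: [0.002, 0.606, 0.795, 0.001]
contact_force: [0.2, 0.0, -2.9]
finger_gap: 14.8
```

```bash
python3 -c "
from bx import *
need(636.8,-38.4,232.7,15.4)"
```

```text
t 16.8 pos [637.4 -38.9 244.4] yaw 15.4 gap 14.8 F [ 0.2  0.  -2.9] q6 -0.44
  shift [ 0.6 -0.5 11.7] turn [ 0.004  0.002 -0.   ]
```

Call:
drive_tool([
  [0.003,0.001,0,0.3,-0.5,5,0],
  [0,0,0,0,0,3,0],
  [0,0,0,0,0,1,0],
])

```text
time_s: 17.18
tcp_pos: [637.3, -38.8, 235.7]
tcp_rot: [0.001, 0.606, 0.795, 0.0]
contact_force: [-0.3, -0.5, -3.2]
finger_gap: 15.2
```

Call:
drive_tool([
  [0,0,0,0,0,1.2,0],
])

```text
time_s: 17.3
tcp_pos: [637.4, -38.8, 234.6]
tcp_rot: [0.001, 0.606, 0.795, 0.001]
contact_force: [-0.2, -1.2, -2.5]
finger_gap: 15.0
```

Call:
drive_tool([
  [0,0,0,0,0,1.2,0],
])

```text
time_s: 17.42
tcp_pos: [637.4, -38.8, 233.4]
tcp_rot: [0.001, 0.606, 0.795, 0.001]
contact_force: [0.1, 0.1, -3.3]
finger_gap: 14.6
```

Call:
drive_tool([
  [0,0,0,0,0,0.8,0],
])

```text
time_s: 17.55
tcp_pos: [637.5, -38.7, 232.7]
tcp_rot: [0.001, 0.606, 0.795, 0.001]
contact_force: [-2.0, 0.7, 3.4]
finger_gap: 14.8
```

Call:
drive_tool([
  [0,0,0,0,0,0.5,0],
])

```text
time_s: 17.68
tcp_pos: [637.5, -38.7, 232.7]
tcp_rot: [0.001, 0.606, 0.795, 0.001]
contact_force: [-1.9, -0.0, 4.4]
finger_gap: 14.9
```

Call:
drive_tool([
  [0,0,0,0,0,0,40],
  [0,0,0,0,0,0,40],
  [0,0,0,0,0,0,40],
  [0,0,0,0,0,-50,40],
  [0,0,0,0,0,-50,40],
  [0,0,0,0,0,-50,60],
  [0,0,0,0,0,-40,60],
  [0,0,0,-50,0,0,60],
  [0,0,0,0,0,0,60],
  [0,0,0,0,0,0,60],
])

```text
time_s: 18.92
tcp_pos: [650.9, -87.4, 429.7]
tcp_rot: [0.003, 0.606, 0.796, 0.001]
contact_force: [0.1, 0.1, 0.1]
finger_gap: 50.9
```

```bash
python3 -c "
from st import *
station('w9')
need(631,-193,330,105.4)"
```

```text
t 18.93 pos [650.9 -87.4 429.7] yaw 15.44 gap 50.9 F [0.1 0.1 0.1] q6 -0.51
  shift [ 22.3 -45.6  -0.6] turn [0.006 0.003 0.02 ]
white [490. 457.] world [ 934.1 -335.7] [58.9 70. ] 19.68 fill 0.58
white [147. 457.] world [ 538.7 -442.2] [59.  68.4] 11.61 fill 0.58
white [267. 232.] world [ 613.1 -134.4] [53.6 25.7] 15.27 fill 0.98
white [265. 228.] world [ 611.1 -132. ] [160.3  46. ] 15.3 fill 0.54
white [214. 165.] world [550.5 -84. ] [48.  18.7] 15.32 fill 0.96
white [225. 160.] world [559.8 -77.4] [97.9 66.7] 15.43 fill 0.94
white [317. 146.] world [639.  -41.9] [18.6 47.5] 14.89 fill 0.96
white [316. 142.] world [637.6 -40.4] [64.7 95.2] 15.38 fill 0.96
white [187.  55.] world [508.6   3. ] [18.8 46.7] 15.4 fill 0.95
white [298.  36.] world [597.9  44.1] [47.9 18.1] 15.42 fill 0.97
blue51 [223. 160.] world [565.5 -72.5] [82.6 53. ] 15.36
blue51 [316. 142.] world [637.5 -38.1] [53.9 81.4] 15.41
blue51 [299.  43.] world [604.   33.1] [81.9 55.9] 14.63
blue51 [199.  59.] world [ 5.31e+02 -3.00e-01] [55.2 82.3] 15.43
t 18.98 pos [650.9 -87.4 429.5] yaw 15.45 gap 50.6 F [ 0.5 -0.6 -0.1] q6 -0.51
  shift [-96.2 -47.8  99.5] turn [ 0.002  0.007 -1.57 ]
```

View pics/w9.png

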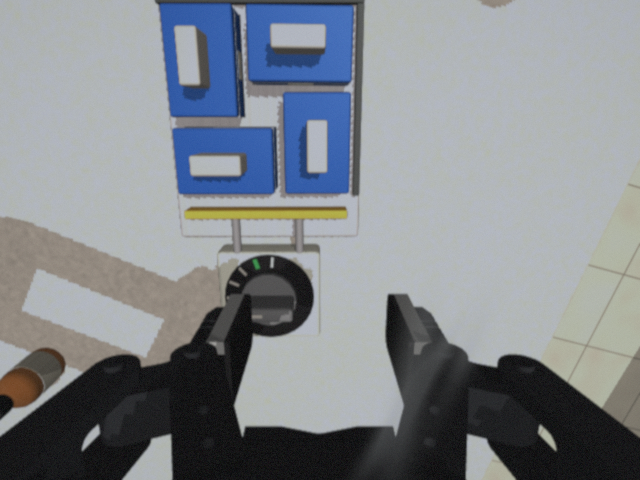

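All four boxes are in place and the dial is at (269,295). Moving over the knob at a yaw for gripping its bar.

Call:
drive_tool([
  [0,0,0,-46,-24,0,60],
  [0,0,0,-46,-24,0,60],
  [0,0,-0.18,0,0,0,60],
  [0,0,-0.18,0,0,0,60],
  [0,0,-0.18,0,0,0,60],
  [0,0,-0.18,0,0,0,60],
  [0,0,-0.18,0,0,0,60],
  [0,0,-0.18,0,0,0,60],
  [0,0,-0.18,0,0,0,60],
  [0,0,-0.18,0,0,0,60],
  [0,0,-0.13,0,0,0,60],
  [0,0,0,0,0,0,60],
])

```text
time_s: 20.48
tcp_pos: [625.9, -179.5, 420.5]
tcp_rot: [-0.005, -0.165, 0.986, 0.005]
contact_force: [-0.1, -0.1, -0.7]
finger_gap: 51.2
```

Call:
drive_tool([
  [0,0,0,0,0,0,60],
  [0,0,0,0,0,0,60],
])

```text
time_s: 20.72
tcp_pos: [625.8, -178.5, 419.9]
tcp_rot: [-0.005, -0.163, 0.987, 0.005]
contact_force: [-0.2, 0.2, 0.4]
finger_gap: 51.2
```

Run:
```python
from h import *
import pickle
need(631.3,-192.8,300,105.4)
o=arm.observe(); d=wristcam(grab('wrist'),o); save(d,'k1.png'); pickle.dump(d,open('k1.pkl','wb'))
print(proj(d,[[631.3,-192.8,34],[631.3,-192.8,74]]).round())
```

```text
t 20.73 pos [ 625.8 -178.5  419.9] yaw 108.78 gap 51.2 F [-0.2  0.2  0.4] q6 -2.28
  shift [ -1.6 -16.7 119.7] turn [ 0.012 -0.009  0.059]
[[297. 209.]
 [295. 218.]]
```

View pics/k1.png

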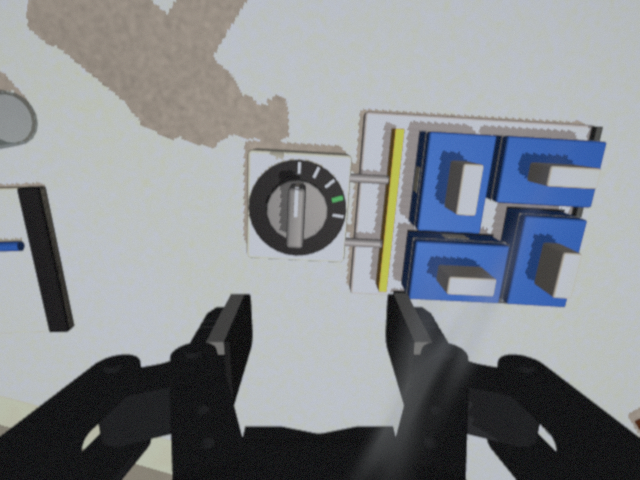

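The dial is centred near (297,207), the bar points to the rest mark at (299,167), and the green mark is at (337,199), clockwise.

Run:
```python
from h import *
import pickle
d=pickle.load(open('k1.pkl','rb'))
hsv=cv2.cvtColor(d['image'],cv2.COLOR_RGB2HSV)
roi=np.zeros((480,640),np.uint8); roi[155:262,246:350]=255
m=cv2.bitwise_and(cv2.inRange(hsv,(0,0,0),(180,255,60)),roi)
m=cv2.morphologyEx(m,cv2.MORPH_OPEN,np.ones((3,3)))
cs=cv2.findContours(m,cv2.RETR_EXTERNAL,cv2.CHAIN_APPROX_NONE)[0]; c=max(cs,key=cv2.contourArea)
c=cv2.convexHull(c)
X=ray(d,c[:,0,:],34)[:,:2].astype(np.float32); print('dial',cv2.minEnclosingCircle(X),cv2.fitEllipse(X))
g=cv2.inRange(hsv,(45,120,60),(85,255,255)); g=cv2.bitwise_and(g,roi); ys,xs=np.nonzero(g); G=ray(d,[[xs.mean(),ys.mean()]],34)[0]; print('green',G.round(1))
# bar top
b=np.zeros_like(roi); b[180:252,280:312]=255
im=cv2.cvtColor(d['image'],cv2.COLOR_RGB2BGR)[140:275,235:365]; cv2.imwrite('pics/k1c.png',cv2.resize(im,None,fx=4.4,fy=4.4,interpolation=cv2.INTER_CUBIC))
```

```text
dial ((631.5948486328125, -193.10423278808594), 42.65028762817383) ((631.6343383789062, -193.18515014648438), (84.588134765625, 84.8993911743164), 134.4486083984375)
green [ 611.3 -161.9   34. ]
```

View pics/k1c.png

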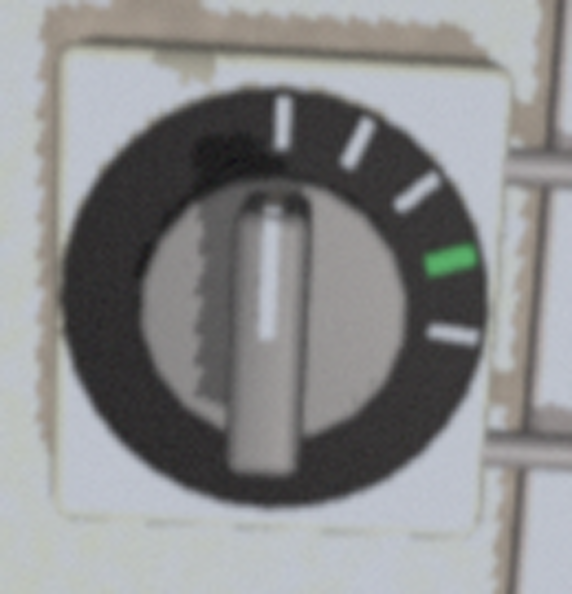

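Call:
drive_tool([
  [0.01,-0.008,0.058,-1.6,-17,0,60],
  [0,0,0,0,0,0,60],
  [0,0,0,0,0,40,60],
  [0,0,0,0,0,40,60],
  [0,0,0,0,0,40,60],
  [0,0,0,0,0,0,60],
])

```text
time_s: 21.52
tcp_pos: [632.6, -192.6, 298.5]
tcp_rot: [0.0, -0.135, 0.991, 0.001]
contact_force: [-0.2, 0.6, 1.1]
finger_gap: 51.2
```

```bash
python3 -c "
from bx import *
need(631.5,-193,221,105.4)"
```

```text
t 21.52 pos [ 632.6 -192.6  298.5] yaw 105.47 gap 51.2 F [-0.2  0.6  1.1] q6 -2.24
  shift [ 1.2 -0.3 77.5] turn [0.002 0.001 0.001]
```

Call:
drive_tool([
  [0,0,0,1,0,35,60],
  [0,0,0,0,0,25,60],
  [0,0,0,0,0,0,60],
])

```text
time_s: 21.9
tcp_pos: [634.1, -192.9, 243.3]
tcp_rot: [0.004, -0.135, 0.991, -0.0]
contact_force: [0.3, -0.4, 0.0]
finger_gap: 51.2
```

```bash
python3 -c "
from bx import *
need(631.5,-193,220,105.4)
o=arm.observe(); d=wristcam(grab('wrist'),o); save(d,'k2.png')"
```

```text
t 21.9 pos [ 634.1 -192.9  243.3] yaw 105.54 gap 51.2 F [ 0.3 -0.4  0. ] q6 -2.24
  shift [ 2.7  0.7 23.2] turn [-0.002  0.007  0.002]
```

View pics/k2.png

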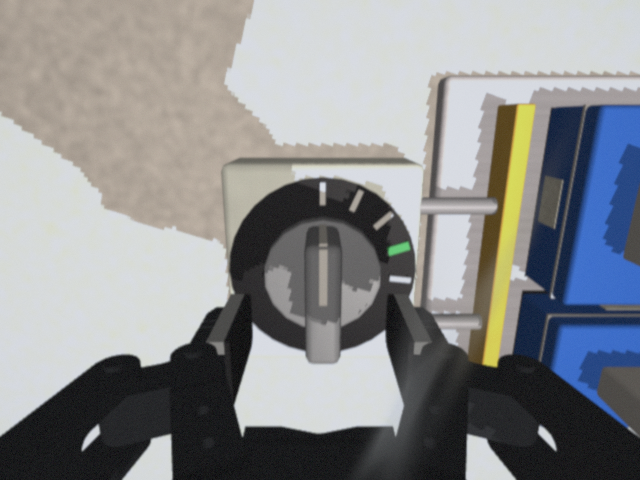

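The bar is centred between the fingers (at x≈323). Descending the rest of the way.

Call:
drive_tool([
  [-0.001,0.006,0.002,2.5,0.5,13,60],
  [0,0,0,0,0,6,60],
  [0,0,0,0,0,0,60],
])

```text
time_s: 22.32
tcp_pos: [633.8, -193.9, 228.6]
tcp_rot: [0.004, -0.134, 0.991, -0.002]
contact_force: [-0.1, -0.6, -0.9]
finger_gap: 51.3
```

```bash
python3 -c "
from bx import *
need(631.5,-193,220,105.4)"
```

```text
t 22.32 pos [ 633.8 -193.9  228.6] yaw 105.44 gap 51.3 F [-0.1 -0.6 -0.9] q6 -2.24
  shift [2.  1.5 8.6] turn [-0.006  0.007  0.001]
```

Call:
drive_tool([
  [-0.005,0.006,0.001,2,1.5,7,60],
  [0,0,0,0,0,0,60],
])

```text
time_s: 22.58
tcp_pos: [631.4, -192.9, 221.5]
tcp_rot: [0.001, -0.134, 0.991, -0.0]
contact_force: [0.0, 0.5, -0.5]
finger_gap: 51.4
```

```bash
python3 -c "
from bx import *
need(631.5,-193,220,105.4)"
```

```text
t 22.57 pos [ 631.4 -192.9  221.5] yaw 105.37 gap 51.4 F [ 0.   0.5 -0.5] q6 -2.24
  shift [-0.1 -0.1  1.5] turn [-0.001  0.001 -0.   ]
```

Call:
drive_tool([
  [0,0,0,0,0,0,20],
  [0,0,0,0,0,0,0],
  [0,0,0,0,0,0,0],
  [0,0,0,0,0,0,0],
  [0,0,0,0,0,0,0],
], grip_force=90)

```text
time_s: 23.2
tcp_pos: [631.3, -192.4, 221.9]
tcp_rot: [0.001, -0.134, 0.991, 0.0]
contact_force: [0.0, 1.4, 0.4]
finger_gap: 12.4
```

```bash
python3 -c "
from bx import *
need(631.5,-193,221,105.4)
print(arm.observe()['moment'])"
```

```text
t 23.2 pos [ 631.3 -192.4  221.9] yaw 105.4 gap 12.4 F [0.  1.4 0.4] q6 -2.24
  shift [-0.  -0.6  0.9] turn [ 0.     0.001 -0.   ]
[ 0.10627844  0.04808173 -0.02009249]
```

Call:
drive_tool([
  [0,0,0.08,0,0,0,0],
  [0,0,0.1,0,0,0,0],
  [0,0,0.1,0,0,0,0],
  [0,0,0.1,0,0,0,0],
])

```text
time_s: 23.7
tcp_pos: [631.3, -192.4, 221.9]
tcp_rot: [0.001, 0.061, 0.998, 0.0]
contact_force: [-0.5, 2.0, 1.4]
finger_gap: 12.6
```

```bash
python3 -c "
from bx import *
need(631.5,-193,221.5,33.4)
print(arm.observe()['moment'])"
```

```text
t 23.7 pos [ 631.3 -192.4  221.9] yaw 83.0 gap 12.6 F [-0.5  2.   1.4] q6 -1.85
  shift [-0.2 -0.6  0.4] turn [0.001 0.001 0.866]
[0.13917516 0.05527424 0.14730085]
```

Call:
drive_tool([
  [0,0,0.1,0,0,0,0],
  [0,0,0.1,0,0,0,0],
  [0,0,0.1,0,0,0,0],
  [0,0,0.1,0,0,0,0],
  [0,0,0.1,0,0,0,0],
  [0,0,0.1,0,0,0,0],
])

```text
time_s: 24.45
tcp_pos: [631.4, -192.2, 221.9]
tcp_rot: [0.0, 0.362, 0.932, 0.0]
contact_force: [-0.5, 1.5, 1.8]
finger_gap: 12.6
```

```bash
python3 -c "
from bx import *
need(631.5,-193,221.5,33.4)
print(arm.observe()['moment'])
d=grab('wrist'); save(d,'k3.png')"
```

```text
t 24.45 pos [ 631.4 -192.2  221.9] yaw 47.55 gap 12.6 F [-0.5  1.5  1.8] q6 -1.23
  shift [-0.6 -0.5  0.4] turn [0.001 0.    0.247]
[0.15934042 0.15795123 0.19081499]
```

View pics/k3.png

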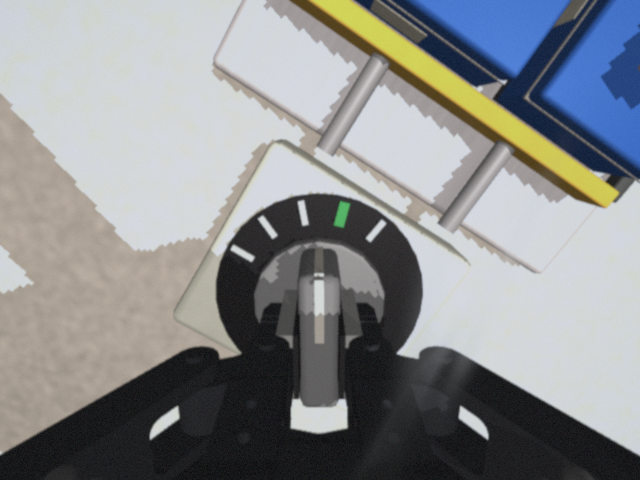

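Call:
drive_tool([
  [0,0,0.08,0,0,0,0],
  [0,0,0.08,0,0,0,0],
  [0,0,0.06,0,0,0,0],
  [0,0,0.02,0,0,0,0],
])

```text
time_s: 25.0
tcp_pos: [631.4, -192.2, 221.9]
tcp_rot: [0.0, 0.473, 0.881, 0.0]
contact_force: [-0.3, 2.3, 0.9]
finger_gap: 12.7
```

```bash
python3 -c "
from bx import *
need(631.5,-193,221.5,33.4)
print(arm.observe()['moment'])
o=arm.observe(); d=wristcam(grab('wrist'),o); save(d,'k4.png')
hsv=cv2.cvtColor(d['image'],cv2.COLOR_RGB2HSV); g=cv2.inRange(hsv,(45,120,60),(85,255,255)); ys,xs=np.nonzero(g); G=ray(d,[[xs.mean(),ys.mean()]],34)[0]; print('green px',xs.mean(),ys.mean(),'angle',np.degrees(np.arctan2(G[1]+193.1,G[0]-631.6)), 'tool x angle',yaw(o)[1]+90)
"
```

```text
t 25.0 pos [ 631.4 -192.2  221.9] yaw 33.51 gap 12.7 F [-0.3  2.3  0.9] q6 -0.99
  shift [-0.7 -0.4  0.4] turn [0.    0.    0.002]
[0.18707557 0.07617498 0.18774791]
green px 318.8170731707317 210.89837398373984 angle 123.11350260939929 tool x angle 123.51412978099793
```

View pics/k4.png

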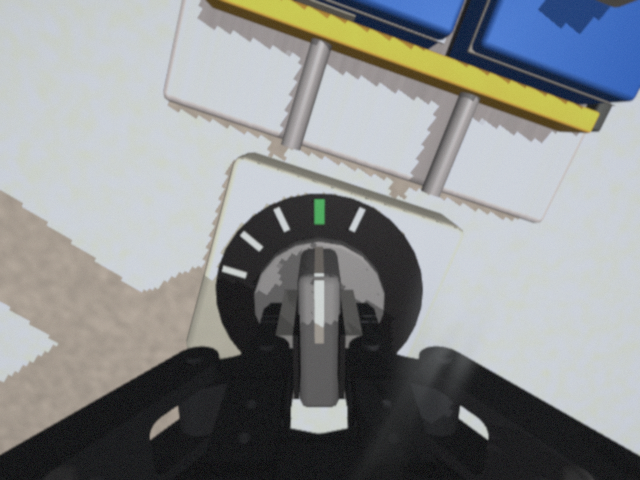

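The pointer line (319,300) is in line with the green mark (319,211). I'll hold briefly and check the layer from above.

Call:
drive_tool([
  [0,0,0.002,0,0,0,0],
  [0,0,0,0,0,0,0],
])

```text
time_s: 25.3
tcp_pos: [631.4, -192.2, 221.9]
tcp_rot: [0.0, 0.473, 0.881, 0.0]
contact_force: [0.2, 2.7, 2.2]
finger_gap: 12.0
```

```bash
python3 -c "
from bx import *
need(631.5,-193,221.5,33.4)
d=grab('top'); save(d,'t2.png')
for c in rects(d,(105,120,40),(130,255,255),200):
    X=ray(d,c[:,0,:],51)[:,:2].astype(np.float32); r=cv2.minAreaRect(X); print(np.round(r[0],1),np.round(r[1],1),round(r[2],1))
im=d['image'][160:300,260:440]; cv2.imwrite('pics/t2c.png',cv2.cvtColor(cv2.resize(im,None,fx=4,fy=4,interpolation=cv2.INTER_CUBIC),cv2.COLOR_RGB2BGR))
d=grab('scene'); im=d['image'][150:350,220:420]; cv2.imwrite('pics/s2c.png',cv2.cvtColor(cv2.resize(im,None,fx=3,fy=3,interpolation=cv2.INTER_CUBIC),cv2.COLOR_RGB2BGR))
"
```

```text
t 25.3 pos [ 631.4 -192.2  221.9] yaw 33.49 gap 12.0 F [0.2 2.7 2.2] q6 -0.98
  shift [-0.7 -0.4  0.4] turn [0.    0.    0.002]
[532.2  -0.8] [53.6 80.7] 14.9
[566.5 -72. ] [81.5 54.4] 15.4
[605.4  33.2] [84.5 52.5] 14.8
[639.1 -37.4] [56.2 81.5] 15.7
```

View pics/t2c.png

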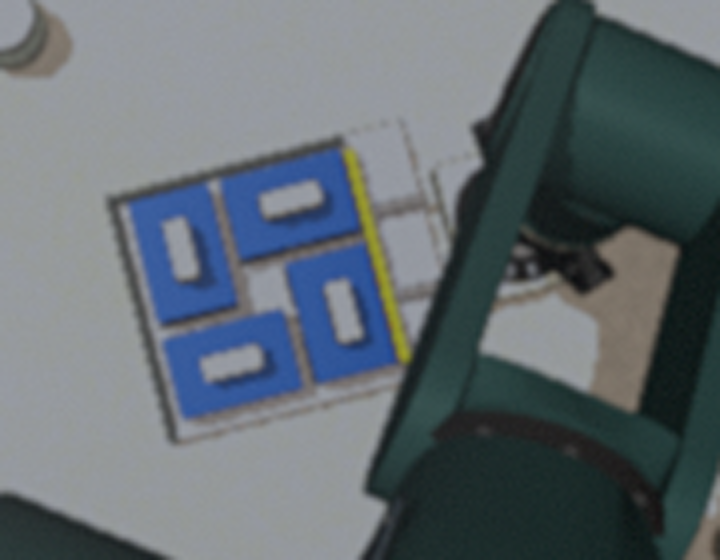

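View pics/s2c.png

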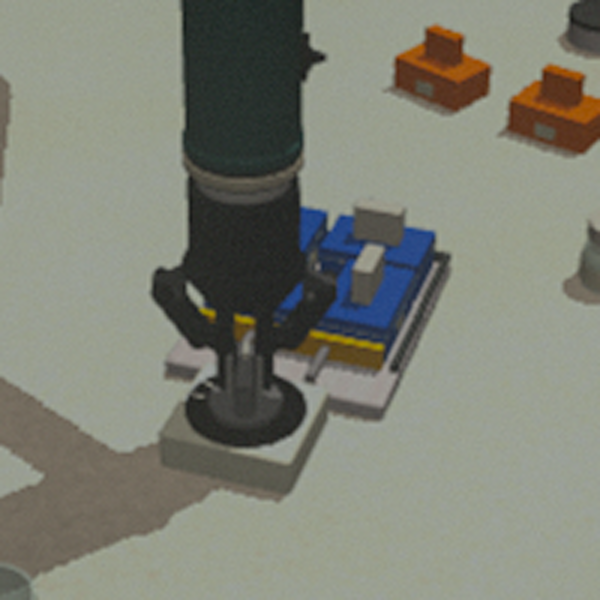

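The four boxes lie flat in the pinwheel, the jaw is up against the layer, the knob is held at green, and the pose is stable. Handing in.

```bash
python3 -c "
from cell import order
print(order.hand_in())"
```

```text
the job is handed in; nothing more can be done
None
```

I put both blue boxes down flat in the two empty places and let go of them. Then I turned the knob clockwise to the third click and handed in at 25.4 s, still gripping and holding it there.

- **Box placement:** the last wrist view put the new boxes at about (531, 0) and (637.5, -38) mm. The places measured (530.5, -1) and (636.8, -38.4) mm. Yaw was 15.4°, the same as the station's.
- **Second camera check:** the top camera, after the knob was turned, put all four boxes 1–2 mm off those figures, within the stated calibration. It showed nothing overlapping.
- **Knob:** the gripper's angle is within 0.4° of the green mark, and in the image the pointer lines up with green. It stayed steady over the two hold rows. The jaw looks closed up to the layer, but I did not measure the 3 mm gap.
- **Forces:** the highest reading was about 27 N, when the first box touched down. Readings came only at the end of each call.
- **Bystanders:** the bottle, jar and beaker were not touched.

No check failed.

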